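# Clear the magnet bench, close its wheel and back it off two turns

### The job

Two pine scraps (a square offcut and a dowel end) lie on the track of the magnet bench: put both in the cardboard scrap bin. Then wind the hand wheel clockwise until the magnet sled is fully home against its stop, and back it off exactly two full turns counter-clockwise to set the magnet's distance from the compass. Finish still gripping the wheel's upright handle, holding it motionless at that setting; leave the steel slug and the spinning top where they stand.

Things in the scene. Friction and masses are not known exactly. Their poses are not given: they have to be found in the camera images.
- bench: fixed magnet bench: flat grey-painted bed 90 (x) x 345 (y) x 20 mm high; origin on the desk, 7.5 mm to +y of the bed's middle. Along its own y: white compass 52 mm across at y -148 mm; aluminium stop block 70 wide, 22 high, its face at y -105; then the track with the sled (56 x 44, 25 mm high, carrying the horseshoe magnet); gearbox and hand wheel at y +125.
- wheel (a joint): hand wheel angle, rad: 0 = closed at a hard stop, sled on the stop block; grows counter-clockwise from above, moving the sled to the bench's +y by 60 mm a turn, up to 2.6 turns. At value q the handle stands at angle q from the bench's x axis. Starts 1.25 to 2 turns open. Light friction (0.06 N m); stays where left. A scrap before the sled keeps it from closing.
- wheel_centre (a point): point on the wheel's upright axis, 76 mm above the desk, at the rim's mid-height. The dark steel rim has a mean radius of 45 mm and is 12 mm thick; four spokes, hub lower than the rim's top.
- handle: the wheel's handle: upright wooden cylinder 20 mm in diameter, 46 mm tall, on top of the rim 45 mm from the wheel's axis; spins freely on its own pin, so a gripper holding it can go round in a circle without turning its wrist. Origin at its foot, 82 mm above the desk; its own yaw means nothing.
- handle_mid (a point): point on the handle's axis where it is best gripped, 27 mm above its foot (109 mm above the desk)
- offcut: square pine offcut, 26 (x) x 20 (y) x 24 mm high, about 15 g, loose on the bed between stop and sled; origin at the centre of its underside
- dowel: pine dowel end, upright cylinder 24 mm in diameter, 24 mm high, about 15 g, loose on the bed between stop and sled, its centre about 34 mm from the offcut's; origin at the centre of its underside
- bin: open cardboard scrap bin, fixed, 150 (x) x 130 (y) x 80 mm high, walls 4 mm; origin at the centre of its underside, on the desk
- slug: bystander: steel slug, cylinder 20 mm in diameter, 40 mm high, standing on the desk on the robot's side of the bench; origin at the centre of its underside
- top: bystander: wooden spinning top 44 mm across, 43 mm high, stood on its flat crown with the iron spindle up, on the desk beyond the bench; origin at the centre of its underside
Not all that is in view belongs to the job. Leave any pink look-alike of the offcut alone.

How it is judged:
On the way, in this order (a step that is already met when the one before it is completed fails the run):
1. both scraps lie in the bin (x of offcut in the frame of bin between -0.073 and 0.073 m and y of offcut in the frame of bin between -0.063 and 0.063 m and z of each of offcut, dowel in the frame of bin below 0.06 m and linear speed of each of offcut, dowel below 0.05 m/s and x of dowel in the frame of bin between -0.073 and 0.073 m and y of dowel in the frame of bin between -0.063 and 0.063 m), for 0.2 s.
2. the wheel is closed to its stop (within 0.12 rad) (value of joint wheel below 0.12 rad), for 0.2 s.
At the end, for the whole second after the job is handed in: The wheel stands still two turns (12.57 rad, within 0.25 rad) open from its stop, having been closed to the stop first; the fingers still grip the handle with more than 4 N; both scraps lie at rest in the bin (all of step 1 and value of joint wheel between 12.3164 and 12.8164 rad and velocity of joint wheel between -0.1 and 0.1 rad/s and contact force between the fingers and handle above 4 N); the arm keeps its last pose, push and grip.
It fails at once if the slug is moved more than 20 mm or tipped (distance of slug from where it was at the start of the episode above 0.02 m or angle between slug's own z axis and vertical above 0.5 rad).
It fails at once if the top is moved more than 20 mm or tipped (distance of top from where it was at the start of the episode above 0.02 m or angle between top's own z axis and vertical above 0.5 rad).
It also fails if it takes over 72 s, if anything falls off the work surface, if the arm or the gripper's body presses on something with over 40 N, if the wrist force passes 120 N, or if a joint passes its speed limit or range.

### The arm

A 7-joint arm with a two-finger parallel gripper is mounted at the origin on the work surface. World frame = base frame: x ahead of the robot, y to its left, z up, the work surface at z = 0. Lengths are in m, angles in rad, forces in N, time in s.
With the tool pointing down it reaches from about 0.4 to 0.9 m from the base axis. Payload 5.5 kg.
Tool frame: the origin (TCP) lies midway between the tips of the shut fingers; the grasp point (between the pads) lies 19 mm behind it (ctrl.grip_point_offset is the distance from the TCP to the grasp point, in m); z points along the fingers, y is the line along which they close (so a half turn about z gives the same grasp; the last joint's range is limited). The gripper opens to 85 mm and grips with 20 to 120 N. Pads are 22 mm wide; open, the fingers measure 114 mm over their backs; the gripper's body (76 mm by 85 mm) begins 54 mm behind the grasp point. The pads swing forward as they close: fully open they stand 13 mm farther back than shut.
Start: joints at [-0.981, 0.501, -0.427, 1.55, 0.221, 1.138, -0.21], TCP at [0.209, 0.616, 0.231] pointing down, gripper open.
Joint ranges: [-2.88, 2.88], [-0.31, 2.03], [-1.54, 1.56], [0.2, 2.42], [-1.41, 4.55], [0.19, 2.02], [-2.57, 2.57]. Speed limits (rad/s): [2.57, 2.57, 3.14, 3.14, 3.14, 3.14, 3.14].

### API

Orientations are given as a rotation vector (axis times angle).
In Python, from rig import ctrl, imaging gives the robot as it stands. The module is installed in compiled form; this text tells all that it offers.
- The arm moves only by the tool jog_arm, never from a script. Its argument "plan" is one flat list of numbers, 7 for each row, row after row: the shift along the world's x, y, z in units of 60 mm (1.0 is 60 mm), then the turn, a rotation vector about the world's x, y, z in units of 5 degrees (1.0 is 5 degrees), then the opening, from 0 (shut) to 1 (fully open). In form: [dx, dy, dz, rx, ry, rz, jaw, dx, dy, dz, rx, ry, rz, jaw, ...]. A call has exactly 8 rows; each row shifts and turns the commanded pose from where the row before left it; what a row does not reach is not made up. A row lasts 1/8 s, in which the tool goes at most 62.5 mm and 10.7 degrees, less where a joint would pass 70% of its speed; a pose out of reach is approached as far as the arm can. A call is refused whole if a number of a shift passes 1 or a number of a turn 1, either way. A call with a gripper value outside its range is refused whole. The fingers move at their own pace and stop on an object; "squeeze" is the grip in N (left out, the last holds). Time passes only in rows, so rows that do not move let the fingers close, or fill a call up. It gives the time, the measured TCP pose, the force, the opening and the grip force at its end, in the units of the state.
- ctrl.get_state(): the state, without advancing time (a new reading comes with each control period).
- imaging.get_image(name): name is "scene" or "top"; returns a dict with "image" (384x512x3 uint8, red, green, blue), "fx", "fy", "cx", "cy" (pixels), "world_from_camera" (4x4, takes a point from camera to world coordinates). Camera axes: x right, y up, looking along -z (the intrinsics and any distortion apply to the point x, -y, -z); pixel columns grow to the right and rows downward; lengths in m; the calibration is good to about 2 mm. A picture is of the moment at which its call begins. There is no depth.
- ctrl.close_job(): hands the job in; it is judged then, once.
The state is a dict: "t": time; "qpos": joint angles; "qd": joint speeds; "joint_efforts": joint torques, N m; "eef_pos": TCP position; "eef_rot": TCP orientation; "ft_force": force on the tool from outside, world axes, zero at the start; "moment": the same for the moment, N m; "width": finger opening in m; "grip_force": force on a finger pad.
Only numpy, scipy, OpenCV 4.12 (cv2) and the standard library are available. Lean on these libraries where they do the work, as an engineer would, in place of code of your own. Each camera call takes 0.05 s, during which the arm holds its last target. There are 200 camera calls.

## Working session

There is one attempt and no reset: what is moved stays moved. The work goes in short steps, Python scripts to look and compute and a tool call to move; the robot and the scene stay as the last step left them, time stands still between calls to the robot, and variables do not carry over. Pictures are saved under pics/ and viewed, at most 10 in all, crops included, and the job is handed in when it is done.

Besides the shell and the picture viewer there is one more tool, called in YAML: its name, and indented under it one key for each argument. jog_arm: Moves the arm, as the interface text tells. Its arguments: {"type":"object","properties":{"plan":{"type":"array"},"squeeze":{"type":"number"}},"required":["plan"]}

```bash
mkdir -p pics
python3 - <<'E'
from rig import ctrl, imaging
import cv2,json,numpy as np
s=ctrl.get_state();print({k:np.round(v,3).tolist() for k,v in s.items()})
ims=[]
for n in("scene","top"):
    d=imaging.get_image(n);print(n,{k:(np.round(v,4).tolist()) for k,v in d.items() if k!="image"})
    cv2.imwrite(f"pics/{n}0.png",d["image"][:,:,::-1])
E
```

```text
{'t': 0.0, 'qpos': [-0.981, 0.502, -0.427, 1.551, 0.221, 1.138, -0.21], 'qd': [-0.001, -0.0, -0.001, 0.001, 0.0, 0.001, 0.001], 'joint_efforts': [0.001, -56.953, -5.816, -28.094, 0.011, 0.012, 0.0], 'eef_pos': [0.208, 0.615, 0.23], 'eef_rot': [-0.511, -3.099, 0.003], 'ft_force': [0.364, -0.796, 0.043], 'moment': [0.014, -0.038, 0.053], 'grip_force': 0.0, 'width': 0.086}
scene {'fx': 399.4624, 'fy': 399.4624, 'cx': 258.7524, 'cy': 191.1996, 'world_from_camera': [[0.0982, -0.7989, 0.5934, 0.9475], [0.995, 0.069, -0.0718, -0.1545], [0.0164, 0.5975, 0.8017, 0.6903], [0.0, 0.0, 0.0, 1.0]]}
top {'fx': 426.3788, 'fy': 426.3788, 'cx': 261.7891, 'cy': 189.5116, 'world_from_camera': [[0.0195, 0.9855, -0.1688, 0.3671], [-0.9997, 0.0219, 0.0123, -0.0793], [0.0158, 0.1685, 0.9856, 0.9557], [0.0, 0.0, 0.0, 1.0]]}
```

View pics/scene0.png

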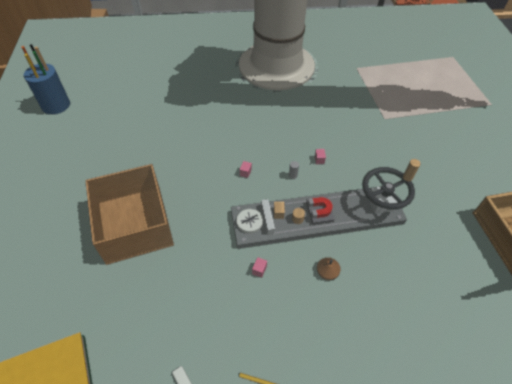

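View pics/top0.png

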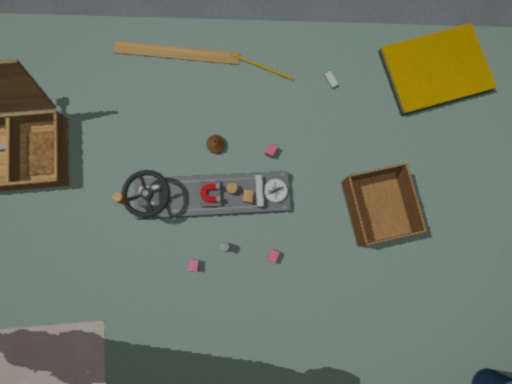

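```bash
cat > h.py <<'E'
import numpy as np,cv2
from rig import ctrl,imaging
def ray(d,u,v):
    M=np.array(d["world_from_camera"]);r=np.array([(u-d["cx"])/d["fx"],-(v-d["cy"])/d["fy"],-1.])
    return M[:3,3],M[:3,:3]@r
def plane(d,u,v,z):
    o,r=ray(d,u,v);return o+r*(z-o[2])/r[2]
def proj(d,p):
    M=np.array(d["world_from_camera"]);c=M[:3,:3].T@(np.array(p)-M[:3,3])
    return d["cx"]+d["fx"]*c[0]/-c[2], d["cy"]-d["fy"]*c[1]/-c[2]
def tri(d1,p1,d2,p2):
    A=np.zeros((3,3));b=np.zeros(3);R=[]
    for d,p in((d1,p1),(d2,p2)):
        o,r=ray(d,*p);r=r/np.linalg.norm(r);P=np.eye(3)-np.outer(r,r);A+=P;b+=P@o;R.append((o,P))
    x=np.linalg.solve(A,b);return x,[np.linalg.norm(P@(x-o)) for o,P in R]
def blobs(img,lo,hi,box,amin=15):
    h=cv2.cvtColor(img,cv2.COLOR_RGB2HSV);m=cv2.inRange(h,lo,hi);x0,y0,x1,y1=box
    k=np.zeros_like(m);k[y0:y1,x0:x1]=m[y0:y1,x0:x1]
    n,l,s,c=cv2.connectedComponentsWithStats(k)
    return [(c[i].round(1).tolist(),s[i].tolist()) for i in range(1,n) if s[i,4]>=amin],k
E
python3 - <<'E'
from h import *
S=imaging.get_image("scene");T=imaging.get_image("top")
a=cv2.resize(T["image"][140:235,105:300],None,fx=4,fy=4,interpolation=cv2.INTER_CUBIC)[:,:,::-1]
b=cv2.resize(S["image"][150:250,225:425],None,fx=4,fy=4,interpolation=cv2.INTER_CUBIC)[:,:,::-1]
c=np.zeros((a.shape[0]+b.shape[0],800,3),np.uint8);c[:380,:780]=a;c[380:,:800]=b
cv2.imwrite("pics/crop.png",cv2.resize(c,None,fx=.75,fy=.75))
for n,d,box in(("T",T,(105,140,300,235)),("S",S,(225,150,425,290))):
    print(n,"wood",blobs(d["image"],(8,90,110),(25,255,255),box)[0])
    print(n,"white",blobs(d["image"],(0,0,190),(180,40,255),box)[0])
    print(n,"red",blobs(d["image"],(0,180,100),(6,255,255),box)[0])
    print(n,"dark",blobs(d["image"],(0,0,0),(180,255,62),box,80)[0])
E
```

```text
T wood [([210.0, 144.3], [207, 140, 9, 11, 63]), ([231.7, 187.6], [227, 183, 11, 10, 87]), ([248.1, 195.9], [244, 190, 10, 12, 100]), ([117.3, 196.7], [113, 193, 9, 9, 64])]
T white []
T red [([207.5, 192.7], [201, 184, 15, 18, 145])]
T dark [([149.3, 196.2], [121, 171, 51, 48, 758])]
S wood [([414.5, 163.1], [411, 160, 8, 8, 48]), ([279.0, 207.6], [275, 203, 9, 11, 91]), ([298.4, 213.1], [293, 209, 11, 9, 83]), ([332.9, 270.0], [326, 260, 14, 18, 164])]
S white [([242.5, 214.5], [239, 211, 8, 8, 24]), ([256.3, 224.3], [252, 220, 9, 9, 38]), ([244.9, 226.0], [240, 224, 9, 5, 20])]
S red []
S dark [([374.6, 199.6], [363, 184, 33, 25, 111])]
```

View pics/crop.png

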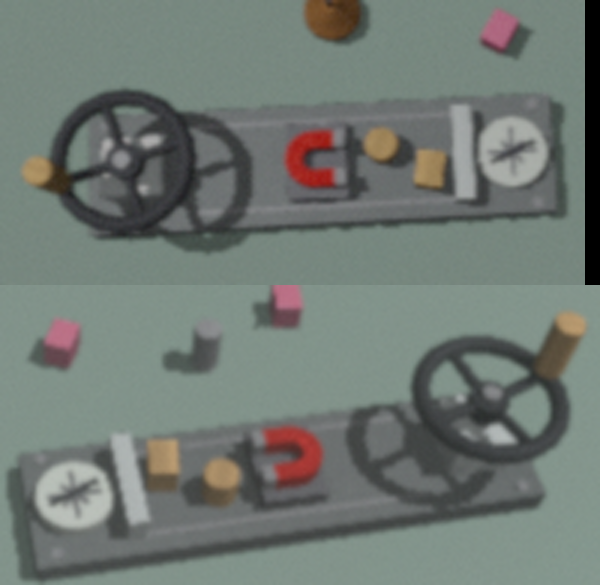

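Run:
```python
from h import *
S=imaging.get_image("scene");T=imaging.get_image("top")
P=lambda *a:np.round(a[0],4)
def both(n,t,s,z):
    x,r=tri(T,t,S,s);print(n,"tri",x.round(4),np.round(r,4),"planeT",plane(T,*t,z).round(4),"S",plane(S,*s,z).round(4))
both("offcut",(248.1,195.9),(279.,207.6),.038)
both("dowel",(231.7,187.6),(298.4,213.1),.038)
both("compass",(276,190.3),(249.3,219.7),.022)
both("hub",(145.7,193.3),(387.7,188.3),.08)
both("handletop",(118.3,197),(415,163),.128)
both("offtop",(105+430/3,140+167/3),(225+163/3,150+165/3),.044)
both("dowtop",(105+381/3,140+142/3),(225+222/3,150+185/3),.044)
c=plane(T,276,190.3,.022);h=plane(T,145.7,193.3,.08)
# wheel centre: fit ellipse to rim dark pixels
for n,d,box in(("T",T,(105,140,173,235)),("S",S,(360,150,425,215))):
    m=cv2.inRange(cv2.cvtColor(d["image"],cv2.COLOR_RGB2GRAY),0,68)
    k=np.zeros_like(m);k[box[1]:box[3],box[0]:box[2]]=m[box[1]:box[3],box[0]:box[2]]
    cs,_=cv2.findContours(k,cv2.RETR_EXTERNAL,cv2.CHAIN_APPROX_NONE)
    q=cv2.convexHull(max(cs,key=cv2.contourArea));e=cv2.fitEllipse(q);print(n,e,plane(d,*e[0],.076).round(4))
for p in((121,190),(123,210)): pass
sl=plane(T,105+350/3,140+160/3,.045);st=plane(T,105+450/3,140+150/3,.042);print("sledface",sl.round(4),"stopface",st.round(4),"len/hub-compass",np.linalg.norm((h-c)[:2]))
for p in((344,178),(405,165),(424,232),(359,245)):print("bin",plane(T,*p,.08).round(4))
for n,p in(("slug",(225,246)),("top",(216,144)),("pink",(274,256))):print(n,plane(T,*p,.03).round(3))
m=blobs(T["image"],(8,60,40),(25,255,255),(330,150,440,260),500);print(m[0])
cs,_=cv2.findContours(m[1],cv2.RETR_EXTERNAL,cv2.CHAIN_APPROX_NONE);b=cv2.boxPoints(cv2.minAreaRect(max(cs,key=cv2.contourArea)));print(b,[plane(T,*p,.08).round(3).tolist() for p in b])
```

```text
offcut tri [ 0.5094 -0.0607  0.0395] [0.0005 0.0005] planeT [ 0.5095 -0.0612  0.038 ] S [ 0.5084 -0.0601  0.038 ]
dowel tri [ 0.5266 -0.0248  0.0411] [0.0004 0.0004] planeT [ 0.5271 -0.0249  0.038 ] S [ 0.5246 -0.0238  0.038 ]
compass tri [ 0.525  -0.1213  0.0281] [0.0009 0.0009] planeT [ 0.526  -0.1225  0.022 ] S [ 0.5213 -0.1201  0.022 ]
hub tri [0.505  0.1522 0.0727] [0.0002 0.0002] planeT [0.5038 0.1501 0.08  ] S [0.5102 0.1488 0.08  ]
handletop tri [0.4888 0.1931 0.1253] [0.0018 0.0018] planeT [0.4878 0.1904 0.128 ] S [0.491  0.1934 0.128 ]
offtop tri [ 0.5087 -0.0609  0.0476] [0.0009 0.0009] planeT [ 0.5091 -0.0618  0.044 ] S [ 0.5063 -0.0595  0.044 ]
dowtop tri [ 0.5265 -0.0249  0.046 ] [0.0012 0.0012] planeT [ 0.5266 -0.0259  0.044 ] S [ 0.5253 -0.0233  0.044 ]
T ((151.72921752929688, 195.8414306640625), (48.787879943847656, 63.24351119995117), 99.41752624511719) [0.4994 0.1384 0.076 ]
S ((393.9331970214844, 180.86880493164062), (49.663841247558594, 79.34615325927734), 48.68968963623047) [0.4905 0.1684 0.076 ]
sledface [ 0.5128 -0.0041  0.045 ] stopface [ 0.5222 -0.0759  0.042 ] len/hub-compass 0.2735520107139636
bin [ 0.5455 -0.2623  0.08  ]
bin [ 0.5764 -0.3922  0.08  ]
bin [ 0.4357 -0.4262  0.08  ]
bin [ 0.4064 -0.2913  0.08  ]
slug [ 0.401 -0.014  0.03 ]
top [0.627 0.014 0.03 ]
pink [ 0.381 -0.12   0.03 ]
[([383.0, 204.7], [342, 163, 85, 83, 5035])]
[[339.82355 177.29413]
 [409.      160.     ]
 [426.82355 231.29413]
 [357.6471  248.58826]] [[0.547, -0.254, 0.08], [0.588, -0.401, 0.08], [0.437, -0.432, 0.08], [0.399, -0.288, 0.08]]
```

Candidates, with top-view pixels:
- **Offcut:** the tan square at (248,196). The pink cubes at (271,151), (274,256) and (194,265) are look-alikes and stay untouched.
- **Dowel:** the tan disc at (232,188). The handle's end at (118,197) and the spinning top at (216,144) could be mistaken for it.
- **Bin:** the cardboard box at (385,205). The compartmented box at the left is not it.

The crop confirms that the two tan scraps lie between the stop and the sled.

jog_arm:
  plan: [0.36, -0.8, 0, 0, 0, -1, 0.7, 0.36, -0.8, 0, 0, 0, -1, 0.7, 0.36, -0.8, 0, 0, 0, -1, 0.7, 0.36, -0.8, 0, 0, 0, -1, 0.7, 0.36, -0.8, 0, 0, 0, -1, 0.7, 0.36, -0.8, 0, 0, 0, -1, 0.7, 0.36, -0.8, 0, 0, 0, -1, 0.7, 0.36, -0.8, 0, 0, 0, -1, 0.7]
  squeeze: 40

```text
t: 1.3
eef_pos: [0.382, 0.2301, 0.2317]
eef_rot: [1.544, 2.735, 0.001]
ft_force: [1.4, 0.8, 0.5]
width: 0.0599
grip_force: 0.0
```

jog_arm:
  plan: [0.36, -0.8, 0, 0, 0, -1, 0.7, 0.36, -0.8, 0, 0, 0, -1, 0.7, 0.36, -0.8, 0, 0, 0, -1, 0.7, 0.36, -0.8, 0, 0, 0, -1, 0.7, 0.36, -0.8, 0, 0, 0, -1, 0.7, 0.36, -0.8, 0, 0, 0, -1, 0.7, 0, 0, -0.9, 0, 0, 0, 0.7, 0, 0, -0.8, 0, 0, 0, 0.7]

```text
t: 2.3
eef_pos: [0.5116, -0.0573, 0.1284]
eef_rot: [2.198, 2.243, 0.002]
ft_force: [1.2, 0.0, 0.7]
width: 0.0597
grip_force: 0.0
```

jog_arm:
  plan: [-0.03, -0.04, -0.9, 0, 0, 0, 0.7, 0, 0, -0.55, 0, 0, 0, 0.7, 0, 0, -0.3, 0, 0, 0, 0.7, 0, 0, 0, 0, 0, 0, 0.7, 0, 0, 0, 0, 0, 0, 0, 0, 0, 0, 0, 0, 0, 0, 0, 0, 0, 0, 0, 0, 0, 0, 0, 0, 0, 0, 0, 0]

```text
t: 3.3
eef_pos: [0.5107, -0.0589, 0.0261]
eef_rot: [2.195, 2.244, 0.004]
ft_force: [-2.0, 0.7, 5.8]
width: 0.0259
grip_force: 39.3
```

jog_arm:
  plan: [0, 0, 0.6, 0, 0, 0, 0, 0, 0, 0.8, 0, 0, 0, 0, 0, -0.1, 0.8, 0, 0, 0, 0, -0.06, -0.9, 0, 0, 0, 0, 0, -0.06, -0.95, 0, 0, 0, 0, 0, -0.06, -0.95, 0, 0, 0, 0, 0, -0.06, -0.95, 0, 0, 0, 0, 0, -0.06, -0.9, 0, 0, 0, 0, 0]

```text
t: 4.3
eef_pos: [0.4913, -0.3458, 0.1575]
eef_rot: [2.195, 2.245, 0.001]
ft_force: [0.5, 0.2, 0.3]
width: 0.0256
grip_force: 39.6
```

jog_arm:
  plan: [0, 0, -0.6, 0, 0, 0, 0, 0, 0, -0.6, 0, 0, 0, 0, 0, 0, 0, 0, 0, 0, 0, 0, 0, 0, 0, 0, 0, 0.5, 0, 0, 0, 0, 0, 0, 0.5, 0, 0, 0, 0, 0, 0, 0.5, 0, 0, 0.7, 0, 0, 0, 0.5, 0, 0, 0.5, 0, 0, 0, 0.6]

```text
t: 5.3
eef_pos: [0.4917, -0.3441, 0.1584]
eef_rot: [2.195, 2.245, 0.001]
ft_force: [0.7, -0.1, -0.1]
width: 0.0514
grip_force: 0.0
```

Run:
```python
from h import *
S=imaging.get_image("scene");T=imaging.get_image("top")
t=blobs(T["image"],(8,90,110),(25,255,255),(195,160,300,235))[0];s=blobs(S["image"],(8,90,110),(25,255,255),(265,190,330,230))[0]
print(t,s)
for a in t:print(plane(T,*a[0],.04).round(4))
cv2.imwrite("pics/bin.png",cv2.resize(np.hstack([T["image"][150:260,330:440],S["image"][160:270,75:185]]),None,fx=3,fy=3)[:,:,::-1])
```

```text
[([231.7, 187.7], [227, 183, 11, 10, 85])] [([298.6, 213.1], [294, 209, 10, 10, 81])]
[ 0.5265 -0.0251  0.04  ]
```

View pics/bin.png

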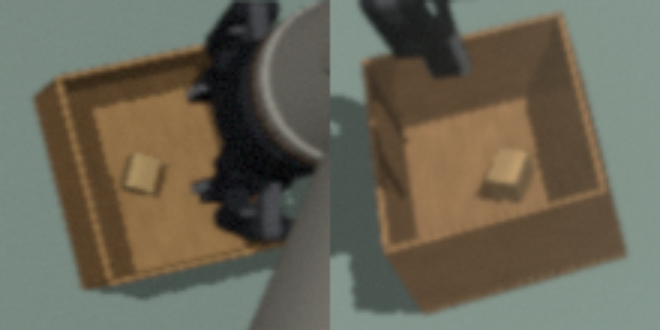

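The picture shows the offcut flat on the bin floor, near top-view pixel (378,207). The dowel hasn't moved.

jog_arm:
  plan: [0.095, 0.89, 0, 0, 0, 0, 0.65, 0.095, 0.89, 0, 0, 0, 0, 0.65, 0.095, 0.89, 0, 0, 0, 0, 0.65, 0.095, 0.89, 0, 0, 0, 0, 0.65, 0.095, 0.89, 0, 0, 0, 0, 0.65, 0.095, 0.87, 0, 0, 0, 0, 0.65, 0, 0, -0.6, 0, 0, 0, 0.65, 0, 0, -0.6, 0, 0, 0, 0.65]

```text
t: 6.4
eef_pos: [0.5259, -0.0231, 0.0838]
eef_rot: [2.193, 2.248, 0.002]
ft_force: [-0.1, 0.2, 0.0]
width: 0.0555
grip_force: 0.0
```

jog_arm:
  plan: [0, -0.03, -0.6, 0, 0, 0, 0.65, 0, 0, -0.32, 0, 0, 0, 0.65, 0, 0, 0, 0, 0, 0, 0, 0, 0, 0, 0, 0, 0, 0, 0, 0, 0, 0, 0, 0, 0, 0, 0, 0, 0, 0, 0, 0, 0, 0, 0, 0, 0, 0, 0, 0, 0, 0.6, 0, 0, 0, 0]

```text
t: 7.4
eef_pos: [0.523, -0.0263, 0.0635]
eef_rot: [-2.194, -2.243, 0.006]
ft_force: [0.8, -0.1, 0.2]
width: 0.0222
grip_force: 39.3
```

jog_arm:
  plan: [0, 0, 0.8, 0, 0, 0, 0, 0, -0.3, 0.8, 0, 0, 0, 0, -0.07, -0.92, 0, 0, 0, 0, 0, -0.07, -0.92, 0, 0, 0, 0, 0, -0.07, -0.92, 0, 0, 0, 0, 0, -0.07, -0.92, 0, 0, 0, 0, 0, -0.07, -0.92, 0, 0, 0, 0, 0, -0.05, -0.6, 0, 0, 0, 0, 0]

```text
t: 8.4
eef_pos: [0.5002, -0.3598, 0.1613]
eef_rot: [2.199, 2.242, -0.002]
ft_force: [-0.0, 0.8, -1.2]
width: 0.0223
grip_force: 39.3
```

jog_arm:
  plan: [0, 0, -0.6, 0, 0, 0, 0, 0, 0, -0.6, 0, 0, 0, 0, 0, 0, 0, 0, 0, 0, 0, 0, 0, 0, 0, 0, 0, 0.5, 0, 0, 0, 0, 0, 0, 0.5, 0, 0, 0, 0, 0, 0, 0.5, 0, 0, 0.8, 0, 0, 0, 0.5, 0, 0.5, 0.8, 0, 0, 0, 0.6]

```text
t: 9.4
eef_pos: [0.5006, -0.3288, 0.1867]
eef_rot: [2.2, 2.241, -0.002]
ft_force: [0.7, 0.4, 0.9]
width: 0.0513
grip_force: 0.0
```

Run:
```python
from h import *
S=imaging.get_image("scene");T=imaging.get_image("top")
a=cv2.resize(np.hstack([T["image"][150:260,330:440],S["image"][160:270,75:185]]),(600,300))
b=cv2.resize(np.hstack([T["image"][150:235,90:190],S["image"][140:225,340:440]]),(600,255),interpolation=cv2.INTER_CUBIC)
cv2.imwrite("pics/bin2.png",np.vstack([a,b])[:,:,::-1])
```

```text
(no output)
```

View pics/bin2.png

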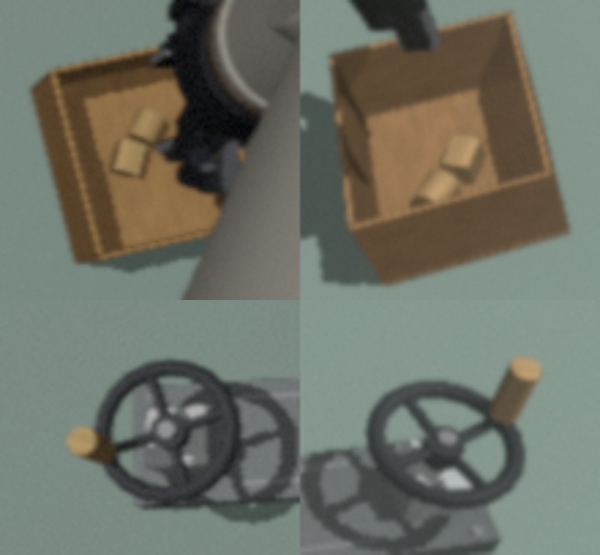

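Both scraps lie flat in the bin, at about top-view pixels (378,208) and (385,196). The handle's top is at top (117.7,197) and scene (415,162.7). The rim's centre is at top (146.3,193.8) and scene (388.7,188).

Run:
```python
from h import *
S=imaging.get_image("scene");T=imaging.get_image("top")
def both(n,t,s,z):
    x,r=tri(T,t,S,s);print(n,x.round(4),np.round(r,4),"T",plane(T,*t,z).round(4),"S",plane(S,*s,z).round(4))
both("top",(117.7,197),(415,162.7),.128)
both("rim",(146.3,193.8),(388.7,188),.076)
both("hub",(90+168/3,150+130/3),(340+147/3,140+139/3),.07)
print("foot S",plane(S,408,179.3,.082).round(4))
# rim outer outline circle fit: inverse-project dark pixels of rim to z=.076
for n,d,box,c in(("T",T,(115,165,172,222),(146,194)),("S",S,(360,160,420,212),(388.7,188))):
    g=cv2.cvtColor(d["image"],cv2.COLOR_RGB2GRAY);ys,xs=np.where(g[box[1]:box[3],box[0]:box[2]]<75)
    P=np.array([plane(d,x+box[0],y+box[1],.08)[:2] for x,y in zip(xs,ys)])
    ctr=plane(d,*c,.08)[:2]
    for _ in range(30):
        r=np.linalg.norm(P-ctr,axis=1);Q=P[(r>.036)&(r<.054)]
        A=np.c_[2*Q,np.ones(len(Q))];sol=np.linalg.lstsq(A,(Q**2).sum(1),rcond=None)[0];ctr=sol[:2]
    print(n,"fit",ctr.round(4),len(Q),np.sqrt(sol[2]+ctr@ctr).round(4))
```

```text
top [0.4885 0.1935 0.1258] [0.0013 0.0013] T [0.4878 0.1915 0.128 ] S [0.4903 0.1936 0.128 ]
rim [0.5044 0.1525 0.0728] [0.0018 0.0018] T [0.5034 0.1499 0.076 ] S [0.5068 0.1529 0.076 ]
hub [0.5045 0.1517 0.0784] [0.0017 0.0017] T [0.5053 0.1521 0.07  ] S [0.4985 0.1577 0.07  ]
foot S [0.4935 0.1941 0.082 ]
T fit [0.5029 0.1494] 813 0.0448
S fit [0.5087 0.1481] 551 0.0446
```

jog_arm:
  plan: [-0.02, 0.9, 0, 0, 0, 0, 0.75, -0.02, 0.9, 0, 0, 0, 0, 0.75, -0.02, 0.9, 0, 0, 0, 0, 0.75, -0.02, 0.9, 0, 0, 0, 0, 0.75, -0.02, 0.9, 0, 0, 0, 0, 0.75, -0.02, 0.9, 0, 0, 0, 0, 0.75, -0.02, 0.9, 0, 0, 0, 0, 0.75, -0.02, 0.9, 0, 0, 0, 0, 0.75]

```text
t: 10.6
eef_pos: [0.4911, 0.1064, 0.1841]
eef_rot: [-2.197, -2.244, 0.002]
ft_force: [0.4, 0.2, -0.4]
width: 0.0642
grip_force: 0.0
```

jog_arm:
  plan: [-0.02, 0.7, 0, 0, 0, 0, 0.75, -0.02, 0.65, 0, 0, 0, 0, 0.75, 0, 0.05, 0, 0, 0, 0, 0.75, 0, 0, 0, 0, 0, 0, 0.75, 0, 0, -0.4, 0, 0, 0, 0.75, 0, 0, 0, 0, 0, 0, 0.75, 0, 0, 0, 0, 0, 0, 0.75, 0, 0, 0, 0, 0, 0, 0.75]

```text
t: 11.6
eef_pos: [0.4901, 0.1893, 0.1619]
eef_rot: [2.197, 2.245, 0.002]
ft_force: [-0.3, -0.4, -0.1]
width: 0.064
grip_force: 0.0
```

Run:
```python
from h import *
S=imaging.get_image("scene");T=imaging.get_image("top")
s=ctrl.get_state();print(s["qpos"],s["eef_pos"],s["eef_rot"])
cv2.imwrite("pics/hand.png",cv2.resize(S["image"][120:220,335:435],(600,600),interpolation=cv2.INTER_CUBIC)[:,:,::-1])
```

```text
[-0.44514085  0.33119747  0.02958634  1.94148677 -0.01261845  0.86779608
 -0.3870212 ] [0.48993248 0.18960064 0.16182293] [2.19654910e+00 2.24540038e+00 1.88054399e-03]
```

View pics/hand.png

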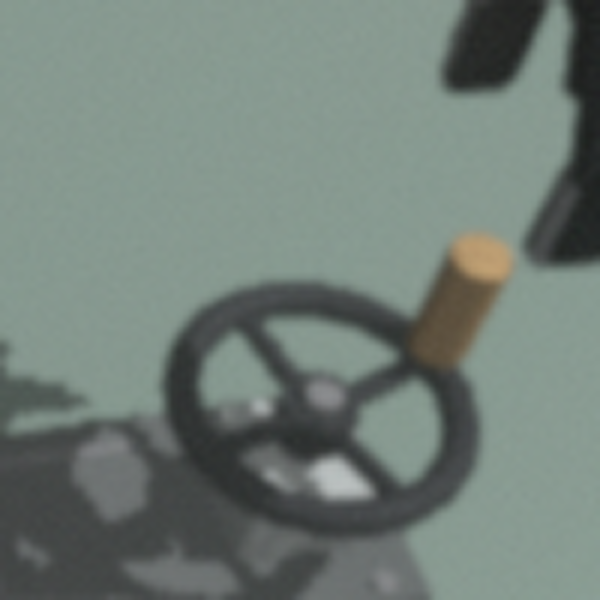

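The crop shows the handle's top at scene (415,163), with the open fingers straddling it in x. I'll descend and grip.

jog_arm:
  plan: [-0.01, 0.05, -0.4, 0, 0, 0, 0.75, 0, 0, -0.5, 0, 0, 0, 0.75, 0, 0, -0.3, 0, 0, 0, 0.75, 0, 0, 0, 0, 0, 0, 0.75, 0, 0, 0, 0, 0, 0, 0, 0, 0, 0, 0, 0, 0, 0, 0, 0, 0, 0, 0, 0, 0, 0, 0, 0, 0, 0, 0, 0]
  squeeze: 50

```text
t: 12.7
eef_pos: [0.4895, 0.1929, 0.0902]
eef_rot: [2.196, 2.246, 0.003]
ft_force: [-0.8, 0.2, 6.5]
width: 0.0189
grip_force: 48.7
```

```bash
cat > circ.py <<'E'
import numpy as np,sys
def steps(c,r,a0,da,n,start=None):
    a=np.radians(a0+da*np.arange(n+1));P=np.c_[c[0]+r*np.cos(a),c[1]+r*np.sin(a)]/.06
    if start is not None:P[0]=np.array(start)/.06
    d=np.diff(np.round(P,2),axis=0).round(2)
    for i in range(0,n,8):print(", ".join(f"{x:g}, {y:g}, 0,0,0,0,0" for x,y in d[i:i+8]),"\n",(P[min(i+8,n)]*.06).round(4))
E
python3 -c "
from circ import *
steps((.5055,.1505),.0453,110.7,-19.5,24)"
```

```text
0.25, 0.05, 0,0,0,0,0, 0.25, -0.03, 0,0,0,0,0, 0.23, -0.13, 0,0,0,0,0, 0.17, -0.18, 0,0,0,0,0, 0.1, -0.24, 0,0,0,0,0, 0.02, -0.25, 0,0,0,0,0, -0.08, -0.25, 0,0,0,0,0, -0.14, -0.21, 0,0,0,0,0 
 [0.5374 0.1183]
-0.21, -0.14, 0,0,0,0,0, -0.25, -0.07, 0,0,0,0,0, -0.26, 0.02, 0,0,0,0,0, -0.23, 0.1, 0,0,0,0,0, -0.19, 0.17, 0,0,0,0,0, -0.11, 0.23, 0,0,0,0,0, -0.04, 0.25, 0,0,0,0,0, 0.05, 0.25, 0,0,0,0,0 
 [0.4633 0.167 ]
0.13, 0.22, 0,0,0,0,0, 0.2, 0.16, 0,0,0,0,0, 0.24, 0.09, 0,0,0,0,0, 0.26, 0, 0,0,0,0,0, 0.24, -0.08, 0,0,0,0,0, 0.2, -0.16, 0,0,0,0,0, 0.13, -0.22, 0,0,0,0,0, 0.06, -0.25, 0,0,0,0,0 
 [0.5507 0.1526]
```

jog_arm:
  plan: [0.25, 0.05, 0, 0, 0, 0, 0, 0.25, -0.03, 0, 0, 0, 0, 0, 0.23, -0.13, 0, 0, 0, 0, 0, 0.17, -0.18, 0, 0, 0, 0, 0, 0.1, -0.24, 0, 0, 0, 0, 0, 0.02, -0.25, 0, 0, 0, 0, 0, -0.08, -0.25, 0, 0, 0, 0, 0, -0.14, -0.21, 0, 0, 0, 0, 0]

```text
t: 13.7
eef_pos: [0.5375, 0.1191, 0.0902]
eef_rot: [2.196, 2.246, 0.004]
ft_force: [-3.5, 6.1, 7.9]
width: 0.0189
grip_force: 49.0
```

jog_arm:
  plan: [-0.21, -0.14, 0, 0, 0, 0, 0, -0.25, -0.07, 0, 0, 0, 0, 0, -0.26, 0.02, 0, 0, 0, 0, 0, -0.23, 0.1, 0, 0, 0, 0, 0, -0.19, 0.17, 0, 0, 0, 0, 0, -0.11, 0.23, 0, 0, 0, 0, 0, -0.04, 0.25, 0, 0, 0, 0, 0, 0.05, 0.25, 0, 0, 0, 0, 0]

```text
t: 14.7
eef_pos: [0.4631, 0.1668, 0.0902]
eef_rot: [2.196, 2.245, 0.002]
ft_force: [4.0, -3.9, 6.9]
width: 0.0187
grip_force: 49.3
```

jog_arm:
  plan: [0.13, 0.22, 0, 0, 0, 0, 0, 0.2, 0.16, 0, 0, 0, 0, 0, 0.24, 0.09, 0, 0, 0, 0, 0, 0.26, 0, 0, 0, 0, 0, 0, 0.24, -0.08, 0, 0, 0, 0, 0, 0.2, -0.16, 0, 0, 0, 0, 0, 0.13, -0.22, 0, 0, 0, 0, 0, 0, 0, 0, 0, 0, 0, 0]

```text
t: 15.7
eef_pos: [0.5477, 0.166, 0.0902]
eef_rot: [2.197, 2.243, 0.001]
ft_force: [0.0, -1.4, 9.9]
width: 0.0186
grip_force: 49.7
```

jog_arm:
  plan: [0.02, -0.06, 0, 0, 0, 0, 0, 0.02, -0.06, 0, 0, 0, 0, 0, 0.01, -0.06, 0, 0, 0, 0, 0, 0.01, -0.05, 0, 0, 0, 0, 0, 0, -0.05, 0, 0, 0, 0, 0, 0, 0, 0, 0, 0, 0, 0, 0, 0, 0, 0, 0, 0, 0, 0, 0, 0, 0, 0, 0, 0]

```text
t: 16.7
eef_pos: [0.5502, 0.154, 0.0902]
eef_rot: [-2.193, -2.248, -0.006]
ft_force: [-1.5, 5.4, 6.7]
width: 0.0188
grip_force: 49.5
```

jog_arm:
  plan: [0, -0.05, 0, 0, 0, 0, 0, 0, 0, 0, 0, 0, 0, 0, 0, -0.05, 0, 0, 0, 0, 0, 0, 0, 0, 0, 0, 0, 0, 0, 0, 0, 0, 0, 0, 0, 0, 0, 0, 0, 0, 0, 0, 0, 0, 0, 0, 0, 0, 0, 0, 0, 0, 0, 0, 0, 0]

```text
t: 17.7
eef_pos: [0.5502, 0.1538, 0.0902]
eef_rot: [-2.186, -2.25, -0.014]
ft_force: [1.4, 16.0, 3.0]
width: 0.0187
grip_force: 49.0
```

```bash
python3 -c "
from circ import *
steps((.5055,.1505),.0453,4.2,22.5,32,(.5510,.1448))
from h import *
T=imaging.get_image('top');cv2.imwrite('pics/close.png',cv2.resize(T['image'][140:235,105:300],None,fx=4,fy=4)[:,:,::-1])"
```

```text
-0.08, 0.44, 0,0,0,0,0, -0.18, 0.23, 0,0,0,0,0, -0.26, 0.15, 0,0,0,0,0, -0.29, 0.03, 0,0,0,0,0, -0.28, -0.08, 0,0,0,0,0, -0.24, -0.18, 0,0,0,0,0, -0.14, -0.25, 0,0,0,0,0, -0.04, -0.3, 0,0,0,0,0 
 [0.4603 0.1472]
0.08, -0.28, 0,0,0,0,0, 0.18, -0.23, 0,0,0,0,0, 0.26, -0.15, 0,0,0,0,0, 0.29, -0.03, 0,0,0,0,0, 0.28, 0.07, 0,0,0,0,0, 0.24, 0.19, 0,0,0,0,0, 0.14, 0.25, 0,0,0,0,0, 0.04, 0.29, 0,0,0,0,0 
 [0.5507 0.1538]
-0.08, 0.29, 0,0,0,0,0, -0.18, 0.23, 0,0,0,0,0, -0.26, 0.15, 0,0,0,0,0, -0.29, 0.03, 0,0,0,0,0, -0.28, -0.08, 0,0,0,0,0, -0.24, -0.18, 0,0,0,0,0, -0.14, -0.25, 0,0,0,0,0, -0.04, -0.3, 0,0,0,0,0 
 [0.4603 0.1472]
0.08, -0.28, 0,0,0,0,0, 0.18, -0.23, 0,0,0,0,0, 0.26, -0.15, 0,0,0,0,0, 0.29, -0.03, 0,0,0,0,0, 0.28, 0.07, 0,0,0,0,0, 0.24, 0.19, 0,0,0,0,0, 0.14, 0.25, 0,0,0,0,0, 0.04, 0.29, 0,0,0,0,0 
 [0.5507 0.1538]
```

View pics/close.png

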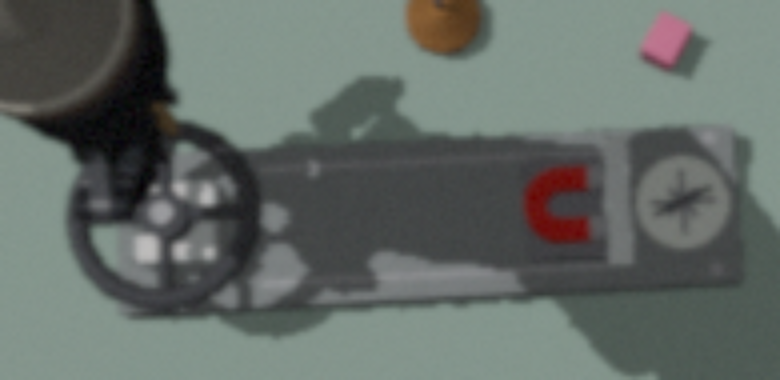

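The picture shows the magnet sled, near crop pixel (565,205), tight against the stop block. The wheel is closed, so I'll back off two turns.

jog_arm:
  plan: [-0.08, 0.44, 0, 0, 0, 0, 0, -0.18, 0.23, 0, 0, 0, 0, 0, -0.26, 0.15, 0, 0, 0, 0, 0, -0.29, 0.03, 0, 0, 0, 0, 0, -0.28, -0.08, 0, 0, 0, 0, 0, -0.24, -0.18, 0, 0, 0, 0, 0, -0.14, -0.25, 0, 0, 0, 0, 0, -0.04, -0.3, 0, 0, 0, 0, 0]

```text
t: 18.75
eef_pos: [0.4603, 0.148, 0.0902]
eef_rot: [2.194, 2.247, 0.005]
ft_force: [5.8, 1.6, 2.7]
width: 0.0187
grip_force: 49.2
```

jog_arm:
  plan: [0.08, -0.28, 0, 0, 0, 0, 0, 0.18, -0.23, 0, 0, 0, 0, 0, 0.26, -0.15, 0, 0, 0, 0, 0, 0.29, -0.03, 0, 0, 0, 0, 0, 0.28, 0.07, 0, 0, 0, 0, 0, 0.24, 0.19, 0, 0, 0, 0, 0, 0.14, 0.25, 0, 0, 0, 0, 0, 0.04, 0.29, 0, 0, 0, 0, 0]

```text
t: 19.75
eef_pos: [0.5503, 0.1532, 0.0901]
eef_rot: [2.197, 2.244, -0.001]
ft_force: [-5.1, -2.5, 15.0]
width: 0.0189
grip_force: 50.5
```

jog_arm:
  plan: [-0.08, 0.29, 0, 0, 0, 0, 0, -0.18, 0.23, 0, 0, 0, 0, 0, -0.26, 0.15, 0, 0, 0, 0, 0, -0.29, 0.03, 0, 0, 0, 0, 0, -0.28, -0.08, 0, 0, 0, 0, 0, -0.24, -0.18, 0, 0, 0, 0, 0, -0.14, -0.25, 0, 0, 0, 0, 0, -0.04, -0.3, 0, 0, 0, 0, 0]

```text
t: 20.75
eef_pos: [0.4602, 0.148, 0.0902]
eef_rot: [2.194, 2.247, 0.005]
ft_force: [5.9, 2.9, 2.3]
width: 0.0188
grip_force: 49.5
```

jog_arm:
  plan: [0.08, -0.28, 0, 0, 0, 0, 0, 0.18, -0.23, 0, 0, 0, 0, 0, 0.26, -0.15, 0, 0, 0, 0, 0, 0.29, -0.03, 0, 0, 0, 0, 0, 0.28, 0.07, 0, 0, 0, 0, 0, 0.24, 0.19, 0, 0, 0, 0, 0, 0.14, 0.25, 0, 0, 0, 0, 0, 0.04, 0.29, 0, 0, 0, 0, 0]

```text
t: 21.75
eef_pos: [0.5504, 0.1532, 0.0901]
eef_rot: [2.197, 2.244, -0.001]
ft_force: [-5.2, -2.0, 13.7]
width: 0.0185
grip_force: 50.6
```

jog_arm:
  plan: [0, 0, 0, 0, 0, 0, 0, 0, 0, 0, 0, 0, 0, 0, 0, 0, 0, 0, 0, 0, 0, 0, 0, 0, 0, 0, 0, 0, 0, 0, 0, 0, 0, 0, 0, 0, 0, 0, 0, 0, 0, 0, 0, 0, 0, 0, 0, 0, 0, 0, 0, 0, 0, 0, 0, 0]

```text
t: 22.75
eef_pos: [0.5502, 0.1547, 0.0902]
eef_rot: [2.196, 2.247, 0.002]
ft_force: [-1.3, 1.7, 8.4]
width: 0.0191
grip_force: 50.4
```

```bash
python3 -c "
from h import *
T=imaging.get_image('top');S=imaging.get_image('scene')
cv2.imwrite('pics/end.png',cv2.resize(np.hstack([T['image'][140:260,105:305],S['image'][140:260,225:425]]),(800,240))[:,:,::-1])"
```

```text
(no output)
```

View pics/end.png

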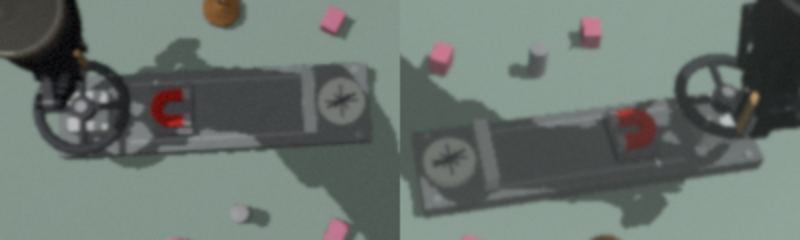

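The sled, near crop pixel (175,107), stands about 120 mm from the stop. The handle is gripped within about 1° of two turns, and the slug and top haven't moved.

```bash
python3 -c "
from rig import ctrl
print(ctrl.close_job())"
```

```text
the job is handed in; nothing more can be done
None
```

The job is handed in (no verdict came back): both scraps are in the bin, the wheel was closed to its stop and backed off two full turns (within about 1° by the tool position), the gripper is still holding the handle at about 50 N, and the slug and top were left where they stood.

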